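Hold the fitting cover flush on a tilted trimming rest

ROBOT

A 7-joint arm with a two-finger parallel gripper is mounted at the origin on the work surface. World frame = base frame: x ahead of the robot, y to its left, z up, the work surface at z = 0. Lengths are in m, angles in degrees, forces in N, time in s.
With the tool pointing down it reaches from about 0.4 to 0.85 m from the base axis. Payload 6.9 kg.
Tool frame: the origin (TCP) lies at the very end of the fingers, on their centre line; the grasp point (between the pads) lies 19 mm behind it (env.pinch_z is the x of the grasp point in the tool frame, in m); x points along the fingers, y is the direction in which the jaws open and shut, and the axes are right-handed (so a half turn about x gives the same grasp; the last joint's range is limited). The gripper opens to 85 mm and grips with 20 to 120 N. Pads are 22 mm wide; open, the fingers measure 114 mm over their backs; the gripper's body (76 mm by 85 mm) begins 54 mm behind the grasp point. The pads swing forward as they close: fully open they stand 13 mm farther back than shut.
Start: joints at [-70.961, 29.078, -13.613, 85.955, 7.202, 65.827, -8.869], TCP at [0.141, 0.609, 0.231] pointing down, gripper open.
Joint ranges: [-176.47, 176.47], [-13.61, 117.27], [-81.72, 77.17], [0.22, 143.17], [-87.28, 267.28], [10, 112.55], [-165.47, 165.47]. Speed limits (degrees/s): [136.94, 136.94, 180, 180, 180, 180, 180].

INTERFACE

Orientations are given as a 3x3 rotation matrix whose columns are the frame's x, y, z axes.
In Python, from station import env, viewer gives the robot as it stands.
- The arm moves only by the tool servo_tool, never from a script. Its argument "commands" is a list that holds one entry, the list of rows, each a list of 4 numbers: the shift along the tool's x, y, z in units of 40 mm (1.0 is 40 mm), then the turn about the tool's x in units of 6 degrees (1.0 is 6 degrees). A call has 1 to 20 rows; each row shifts and turns the commanded pose from where the row before left it, along the tool's axes as they then stand; what a row does not reach is not made up. A row lasts 1/10 s, in which the tool goes at most 50 mm and 8.59 degrees, less where a joint would pass 70% of its speed; a pose out of reach is approached as far as the arm can. A call is refused whole if a number of a shift passes 1 or a number of a turn 1, either way. A call with a gripper value outside its range is refused whole. "grip" is the gripper command: -1 is shut, 1 is fully open, values between are in proportion, set as the call begins (left out, the last holds). The fingers move at their own pace and stop on an object; "force" is the grip in N (left out, the last holds). Time passes only in rows, so rows that do not move let the fingers close. It gives the time, the measured TCP pose, the force and the opening at its end, in the units of the state.
- env.state(): the state, without advancing time (a new reading comes with each control period).
- viewer.get_image(name): name is "side" or "top" or "wrist"; returns a dict with "frame" (400x640x3 uint8, blue, green, red), "camera_matrix" (3x3 intrinsics, pixels), "pose" (4x4, takes a point from camera to world coordinates); the wrist camera has in their place "hand_eye" (4x4, takes a point from camera to tool coordinates, whose origin is the TCP and whose axes are the tool frame's). Camera axes: x right, y down, z forward; pixel columns grow to the right and rows downward; lengths in m; the calibration is good to about 2 mm. A picture is of the moment at which its call begins: read the wrist's pose just before it. There is no depth.
- env.sign_off(): hands the job in, once; it reports no verdict.
The state is a dict: "time_s": time; "joint_pos": joint angles; "joint_vel": joint speeds; "tau": joint torques, N m; "tcp_pos": TCP position; "tool_rot": TCP orientation; "ft_force": force on the tool from outside, world axes, zero at the start; "torque": the same for the moment, N m; "width": finger opening in m.
Only numpy, scipy, OpenCV 4.12 (cv2) and the standard library are available. Lean on these libraries where they do the work, as an engineer would, in place of code of your own. Each camera call takes 0.05 s, during which the arm holds its last target. There are 200 camera calls.

TASK

Of the three blue covers in the yellow tray, take by its tab the one that fits snugly between the two rails of the tilted trimming rest, and bring it to the green pad at the same slope, its tab lengthwise along the rails, centred between them. Press it gently, flat underside flush on the pad, until the sprung pad clearly gives way by about 4 mm (half its travel), and finish while still gripping and holding it pressed there: do not let go. Leave the other two covers, the nippers, the bin and the bottle where they are.

Things in the scene. Friction and masses are not known exactly. Their poses are not given: they have to be found in the camera images.
- cover_middle_center (a point): Blue moulded cover, one of three look-alikes flat in the tray: plate 66 mm (its x) by 57 mm (its y), 6 mm thick, with an upright tab in the middle of its top, 24 (x) by 14 (y) mm, 40 mm tall, so 46 mm high in all; about 40 g; same either way round. Point: its centre, 23 mm above the flat underside; z points up out of the tab. This is the one that fits between the rails.
- cover_narrow_center (a point): Blue moulded cover, one of three look-alikes flat in the tray: plate 66 mm (its x) by 45 mm (its y), 6 mm thick, with an upright tab in the middle of its top, 24 (x) by 14 (y) mm, 40 mm tall, so 46 mm high in all; about 40 g; same either way round. Point: its centre, 23 mm above the flat underside; z points up out of the tab. Too narrow for the rails; stays in the tray.
- cover_wide_center (a point): Blue moulded cover, one of three look-alikes flat in the tray: plate 66 mm (its x) by 69 mm (its y), 6 mm thick, with an upright tab in the middle of its top, 24 (x) by 14 (y) mm, 40 mm tall, so 46 mm high in all; about 40 g; same either way round. Point: its centre, 23 mm above the flat underside; z points up out of the tab. Too wide for the rails; stays in the tray.
- tray: Fixed yellow open tray, 200 mm (x) by 330 mm (y), 36 mm high, walls 4 mm and floor about 4 mm thick; origin under its centre on the bench. The covers stand about 100 mm apart along its y.
- pad_face (a point): Centre of the green pad's face on the trimming rest: 70 mm (x, along the rails, rising away from the robot) by 60 mm (y, across the rails); z points straight out of the face. Its slope is locked at 15 to 34 degrees, facing the robot, different each time. Both sides have a dark steel rail 80 mm long, 6 mm thick, its top 10 mm above the unpressed face; the gap between the rails is 63 mm.
- stand: Grey stand of the trimming rest, 120 mm (x) by 140 mm (y), fixed to the bench, with cheeks up to 92 mm high outside the rails; the pad's face is about 100 mm above the bench. Origin under its centre on the bench.
- pad (a joint): How far the green pad is pushed in along its face's inward normal, m: 0 free, 0.008 at its stop. It is sprung: it starts to move at about 3.6 N, takes about 8.5 N at 4 mm and 13 N at the stop.
- nippers: Side nippers with orange and yellow handles lying on the bench, 130 mm long, 16 mm high; origin under the pivot. Bystander.
- offcut_bin: Grey open bin, 110 by 110 mm, 55 mm high, with blue offcuts; origin under its centre. Bystander.
- spray_bottle: White bottle with red cap, 52 mm across, 150 mm high; origin under its centre. Bystander.
Things that resemble listed ones, but are neither listed nor needed, are in the scene too. What is shaped like the part that bears cover_middle_center but brown or red is not meant.

How it is judged:
By the outcome, as a careful person would: the job done as asked, in the order asked, and still so for the second after the job is handed in, while the arm keeps its last pose, push and grip.
It also fails if it takes over 40 s, if anything falls off the work surface, if the arm or the gripper's body presses on something with over 40 N, if the wrist force passes 120 N, or if a joint passes its speed limit or range.

## Working session

There is one attempt and no reset: what is moved stays moved. The work goes in short steps, Python scripts to look and compute and a tool call to move; the robot and the scene stay as the last step left them, time stands still between calls to the robot, and variables do not carry over. Pictures are saved under pics/ and viewed, about 8 in all and at most 12, crops included, and the job is handed in when it is done.

Besides the shell and the picture viewer there is one more tool, called after "Request:" as name(argument=value, ...), one argument or row to a line, values as JSON. servo_tool: Moves the arm, as the interface text tells. Its arguments: {"type":"object","properties":{"commands":{"type":"array","items":{"type":"array","items":{"type":"array","items":{"type":"number"}}}},"grip":{"type":"number"},"force":{"type":"number"}},"required":["commands"]}

```bash
mkdir -p pics; ls
python3 - <<'E'
from station import env, viewer
import cv2, numpy as np
np.set_printoptions(precision=4,suppress=True)
s=env.state(); print(s)
for n in ("top","side"):
    d=viewer.get_image(n); cv2.imwrite(f"pics/{n}0.png",d["frame"]); print(n,d["camera_matrix"],d["pose"])
d=viewer.get_image("wrist");print(d["camera_matrix"],d["hand_eye"],env.pinch_z)
E
```

```text
pics
{'time_s': 0.0, 'joint_pos': array([-70.9604,  29.1248, -13.6101,  86.0084,   7.2036,  65.8266,
        -8.8689]), 'joint_vel': array([-0.0445,  0.0333,  0.049 ,  0.0511, -0.0754,  0.0699,  0.001 ]), 'tau': array([  0.0004, -62.0577,  -2.1866, -24.9648,   0.0127,   0.0121,
        -0.    ]), 'tcp_pos': array([0.1405, 0.6085, 0.2304]), 'tool_rot': array([[-0.0003,  0.2248,  0.9744],
       [-0.0017,  0.9744, -0.2248],
       [-1.    , -0.0018,  0.    ]]), 'ft_force': array([0.462 , 0.4121, 0.7028]), 'torque': array([0.0326, 0.0211, 0.0055]), 'width': 0.08574219904080539}
top [[420.4444   0.     320.8233]
 [  0.     420.4444 196.1369]
 [  0.       0.       1.    ]] [[-0.0285 -0.9964  0.0803  0.4388]
 [-0.9995  0.0271 -0.0176  0.0004]
 [ 0.0154 -0.0808 -0.9966  1.4987]
 [ 0.      0.      0.      1.    ]]
side [[445.9297   0.     313.088 ]
 [  0.     445.9297 200.2209]
 [  0.       0.       1.    ]] [[ 0.9857  0.0798 -0.1482  0.7775]
 [ 0.1676 -0.5472  0.82   -1.1876]
 [-0.0157 -0.8332 -0.5528  0.8765]
 [ 0.      0.      0.      1.    ]]
[[292.3113   0.     320.3889]
 [  0.     292.3113 198.1953]
 [  0.       0.       1.    ]] [[ 0.0002 -0.2976  0.9547 -0.1421]
 [ 1.      0.0008  0.0001 -0.001 ]
 [-0.0008  0.9547  0.2976 -0.0759]
 [ 0.      0.      0.      1.    ]] -0.0187
```

View pics/top0.png

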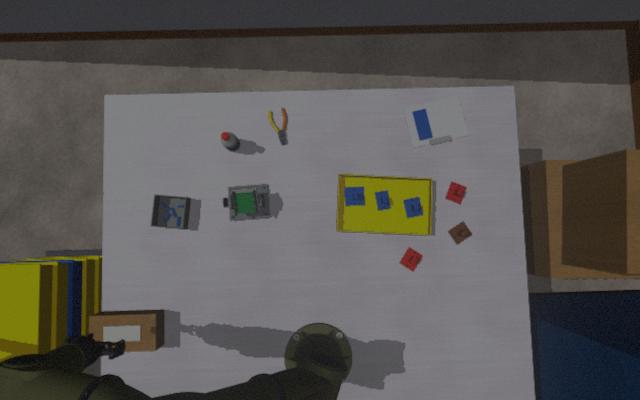

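View pics/side0.png

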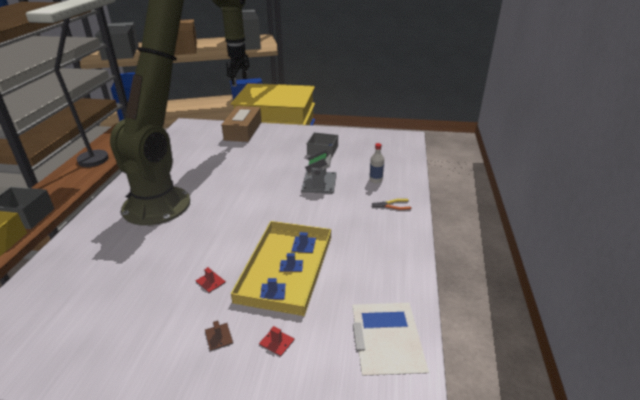

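The tray's three covers appear in the top view at (354,196), (383,200) and (413,207). Similar-looking things that aren't wanted are the red and brown covers at (456,192), (411,259) and (460,233), the blue patch on the clipboard at (422,124), and the offcuts in the bin at (172,211). Next I'll measure the covers and the rest.

```bash
cat > h.py <<'E'
from station import env, viewer
import cv2, numpy as np
np.set_printoptions(precision=4,suppress=True)
def look(n):
    s=env.state(); d=viewer.get_image(n)
    if n=="wrist":
        T=np.eye(4);T[:3,:3]=s["tool_rot"];T[:3,3]=s["tcp_pos"];P=T@d["hand_eye"]
    else: P=d["pose"]
    return d["frame"],d["camera_matrix"],P
def rays(px,K,P):
    px=np.asarray(px,float).reshape(-1,2)
    r=np.c_[px,np.ones(len(px))]@np.linalg.inv(K).T@P[:3,:3].T
    return P[:3,3],r
def onz(px,K,P,z):
    o,r=rays(px,K,P); return o+r*((z-o[2])/r[:,2])[:,None]
def proj(X,K,P):
    X=np.asarray(X,float).reshape(-1,3); c=(X-P[:3,3])@P[:3,:3]; u=c@K.T; return u[:,:2]/u[:,2:]
def blobs(f,lo,hi,amin):
    m=cv2.inRange(cv2.cvtColor(f,cv2.COLOR_BGR2HSV),lo,hi)
    cs,_=cv2.findContours(m,cv2.RETR_EXTERNAL,cv2.CHAIN_APPROX_NONE)
    return [c[:,0,:] for c in cs if cv2.contourArea(c)>amin],m
def rect(xy):
    c,s,a=cv2.minAreaRect((xy*1000).astype(np.float32)); return np.array(c)/1000,s,a
E
python3 - <<'E'
from h import *
f,K,P=look("top")
big=cv2.resize(f,None,fx=4,fy=4,interpolation=cv2.INTER_CUBIC)
for nm,lo,hi,z in(("blue",(100,120,50),(130,255,255),.01),("green",(45,90,40),(85,255,255),.1),("yellow",(22,120,80),(35,255,255),.036)):
    for c in blobs(big,lo,hi,700)[0]:
        px=(c+.5)/4-.5
        print(nm,px.mean(0),rect(onz(px,K,P,z)[:,:2]))
a=f[150:250,200:450]; cv2.imwrite("pics/c1.png",cv2.resize(a,None,fx=3.2,fy=3.2,interpolation=cv2.INTER_CUBIC))
E
```

```text
blue [633.1254 366.8045] (array([-0.0658, -1.0945]), (44.87287521362305, 78.4137954711914), 84.82708740234375)
blue [564.0857 361.5499] (array([-0.0415, -0.8667]), (203.01246643066406, 252.29014587402344), 88.02784729003906)
blue [ 69.052  294.1924] (array([0.2319, 0.8504]), (265.247802734375, 51.1366081237793), 8.0891695022583)
blue [412.7526 206.8995] (array([ 0.5114, -0.3519]), (61.58860397338867, 53.4515495300293), 9.8792085647583)
blue [382.4688 200.0781] (array([ 0.5392, -0.2446]), (62.053627014160156, 41.29087829589844), 7.993651866912842)
blue [354.1547 195.5376] (array([ 0.5569, -0.1449]), (61.737308502197266, 65.51400756835938), 1.8912768363952637)
blue [422.2432 124.1689] (array([ 0.8099, -0.4   ]), (106.35303497314453, 46.440582275390625), 11.397790908813477)
green [244.2802 202.5871] (array([0.5369, 0.2308]), (67.71337127685547, 61.03887176513672), 6.9773783683776855)
yellow [ 33.4112 305.4623] (array([0.1981, 0.9728]), (325.4102783203125, 193.7102813720703), 1.8596205711364746)
yellow [ 75.1214 278.8943] (array([0.2438, 0.8851]), (264.19140625, 307.63348388671875), 0.0670405849814415)
yellow [384.3375 204.3   ] (array([ 0.5229, -0.247 ]), (330.06011962890625, 199.8544464111328), 85.7755126953125)
yellow [272.2521 120.9436] (array([0.8263, 0.1386]), (81.93479919433594, 16.706329345703125), 21.632896423339844)
```

View pics/c1.png

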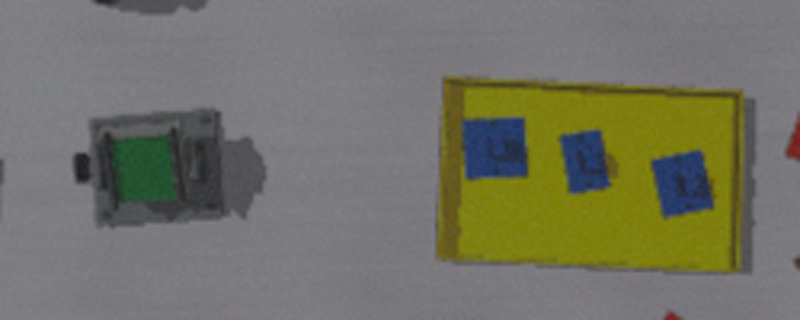

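From the measured sizes (57.5, 45 and 69.5 mm once corrected for a roughly 4 mm blur), the target is the rightmost cover at pixel (413,207). It sits near (0.511, -0.352), with its x axis at about 10°. The pad's yaw is about 7°. I'll pass over the rest first to measure its slope.

Request:
servo_tool(
  commands=[
    [[0,0,0,-0.85],[0,0,0,-0.85],[0,0,0,-0.85],[0,0,0,-0.85],[-0.05,-0.87,0.52,0],[-0.05,-0.87,0.52,0],[-0.05,-0.87,0.52,0],[-0.05,-0.87,0.52,0],[-0.05,-0.87,0.52,0],[-0.05,-0.87,0.52,0],[-0.05,-0.87,0.52,0],[-0.05,-0.87,0.52,0],[-0.05,-0.87,0.52,0],[-0.05,-0.87,0.52,0],[-0.05,-0.87,0.52,0],[-0.05,-0.87,0.52,0],[0,0,0,0],[0,0,0,0]],
  ],
  grip=0,
)

```text
time_s: 2.0
tcp_pos: [0.4421, 0.2263, 0.2551]
tool_rot: [[-0.0, -0.126, 0.992], [0.0, 0.992, 0.126], [-1.0, 0.0, -0.0]]
ft_force: [0.3, 1.0, -0.1]
width: 0.0426
```

```bash
cat > pad.py <<'E'
from h import *
import sys,pickle
n=sys.argv[1]
f,K,P=look("wrist"); s=env.state(); print(s["time_s"],s["tcp_pos"],s["tool_rot"][:,1],s["width"])
b,m=blobs(f,(45,90,30),(85,255,255),500)
c=max(b,key=len); h=cv2.convexHull(c)
q=cv2.approxPolyDP(h,0.06*cv2.arcLength(h,True),True)[:,0]
print(q)
cv2.imwrite(f"pics/{n}.png",f)
pickle.dump((f,K,P,c),open(n+".pkl","wb"))
E
python3 pad.py w1
```

```text
2.05 [0.4414 0.2275 0.2551] [-0.1289  0.9917  0.0005] 0.0426716543866382
[[291 229]
 [341 232]
 [338 293]
 [286 289]]
```

View pics/w1.png

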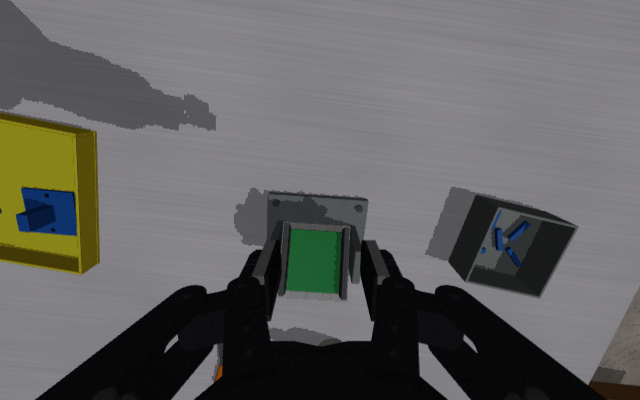

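The wrist view shows the green pad between the fingers, with corners (291,229), (341,232), (338,293) and (286,289). Image down is world +x. I'll take a second view from farther forward and lower.

Request:
servo_tool(
  commands=[
    [[0.4,0,1,0],[0.4,0,1,0],[0.4,0,1,0],[0,0,0,0],[0,0,0,0]],
  ],
)

```text
time_s: 2.55
tcp_pos: [0.5598, 0.2441, 0.206]
tool_rot: [[-0.003, -0.131, 0.991], [0.0, 0.991, 0.131], [-1.0, 0.0, -0.003]]
ft_force: [0.1, 0.6, -0.6]
width: 0.0426
```

```bash
python3 pad.py w2
python3 - <<'E'
from h import *
import pickle
from scipy.optimize import least_squares
# quad corners subpixel: fit lines to contour sides
def corners(c):
    h=cv2.convexHull(c); q=cv2.approxPolyDP(h,0.06*cv2.arcLength(h,True),True)[:,0].astype(float)
    if len(q)!=4: print("bad",q)
    L=[]
    for i in range(4):
        a,b=q[i],q[(i+1)%4]; u=(b-a)/np.linalg.norm(b-a); w=c-a
        t=w@u; d=w@np.array([-u[1],u[0]])
        k=(abs(d)<2.5)&(t>6)&(t<np.linalg.norm(b-a)-6)
        vx,vy,x,y=cv2.fitLine(c[k].astype(np.float32),cv2.DIST_HUBER,0,.01,.01).ravel()
        L.append(np.cross([x,y,1],[x+vx,y+vy,1]))
    r=np.array([np.cross(L[i-1],L[i]) for i in range(4)]); r=r[:,:2]/r[:,2:]
    cen=r.mean(0); r=r+.5*(r-cen)/np.abs(r-cen)  # contour is inside by 1/2 px
    o=r[np.argsort(r[:,1])]; return np.r_[o[:2][np.argsort(o[:2,0])],o[2:][np.argsort(o[2:,0])]] # near R,near L(+y),far R, far L
V=[pickle.load(open(n,"rb")) for n in("w1.pkl","w2.pkl")]
C=[corners(v[3]) for v in V]; print(C)
X=[]
for i in range(4):
    A=[];b=[]
    for v,c in zip(V,C):
        o,r=rays(c[i],v[1],v[2]); r=r[0]/np.linalg.norm(r[0]); M=np.eye(3)-np.outer(r,r); A.append(M); b.append(M@o)
    X.append(np.linalg.lstsq(np.vstack(A),np.hstack(b),rcond=None)[0])
X=np.array(X);print("tri",X)
e=(X[2:]-X[:2]); print(np.linalg.norm(e,axis=1),np.linalg.norm(X[1]-X[0]),"slope",np.degrees(np.arctan2(e[:,2],np.hypot(e[:,0],e[:,1]))))
M=np.array([[-.035,-.03],[-.035,.03],[.035,-.03],[.035,.03]])
def pose(p):
    y,s=np.radians(p[3:5]); ex=np.array([np.cos(y)*np.cos(s),np.sin(y)*np.cos(s),np.sin(s)]); ey=np.array([-np.sin(y),np.cos(y),0])
    return p[:3]+M[:,:1]*ex+M[:,1:]*ey
for sel in([0,1],[0],[1]):
    R=least_squares(lambda p:np.hstack([(proj(pose(p),V[j][1],V[j][2])-C[j]).ravel() for j in sel]),[.537,.23,.1,7,25])
    print(sel,R.x,R.fun)
E
```

```text
2.6 [0.5595 0.2442 0.207 ] [-0.1314  0.9913  0.0007] 0.04288089477294585
[[279 128]
 [345 134]
 [340 209]
 [271 203]]
[array([[290.6697, 228.1755],
       [341.3065, 232.0072],
       [285.6621, 289.8334],
       [338.6914, 293.0421]]), array([[278.257 , 127.1965],
       [345.2372, 132.4829],
       [270.3587, 204.4968],
       [341.0847, 209.5553]])]
tri [[0.506  0.1982 0.0793]
 [0.5026 0.258  0.0807]
 [0.5685 0.2015 0.1107]
 [0.5654 0.2622 0.1101]]
[0.0701 0.0695] 0.05996314638345029 slope [26.6491 25.1038]
[0, 1] [ 0.5354  0.2299  0.0957  3.2102 27.2626] [-0.0869  0.1437  0.1093 -0.3199 -0.1089  0.2583 -0.4255  0.3091  0.1856
  0.0293 -0.0453 -0.0444  0.4476 -0.1414 -0.1967 -0.1419]
[0] [ 0.5356  0.2301  0.0945  3.218  31.184 ] [ 0.257   0.1604 -0.0541 -0.3432 -0.0351  0.0579 -0.1587  0.1152]
[1] [ 0.535   0.2299  0.0973  3.2055 28.2133] [-0.022   0.0286  0.0215 -0.0181  0.0089 -0.0297 -0.0083  0.0198]
```

Fitting both views puts the pad centre at about (0.535, 0.230, 0.096), with yaw 3.2° and slope about 27°. Now to the tray.

Request:
servo_tool(
  commands=[
    [[0,-0.92,-0.17,0],[0,-0.92,-0.17,0],[0,-0.92,-0.17,0],[0,-0.92,-0.17,0],[0,-0.92,-0.17,0],[0,-0.92,-0.17,0],[0,-0.92,-0.17,0],[0,-0.92,-0.17,0],[0,-0.92,-0.17,0],[0,-0.92,-0.17,0],[0,-0.92,-0.17,0],[0,-0.92,-0.17,0],[0,-0.92,-0.17,0],[0,-0.92,-0.17,0],[0,-0.92,-0.17,0],[0,-0.92,-0.17,0],[0,0,0,-0.4],[0,0,0,0]],
  ],
)

```text
time_s: 4.4
tcp_pos: [0.5286, -0.3549, 0.2084]
tool_rot: [[0.001, -0.171, 0.985], [-0.0, 0.985, 0.171], [-1.0, -0.0, 0.001]]
ft_force: [0.0, 0.7, 0.1]
width: 0.0428
```

Run:
```python
from h import *
f,K,P=look("wrist"); s=env.state(); print(s["time_s"],s["tcp_pos"],s["tool_rot"])
b,m=blobs(f,(100,120,30),(130,255,255),300)
for c in b:
    c0=c; print(c.mean(0),rect(onz(c,K,P,.010)[:,:2]))
cv2.imwrite("pics/w3.png",f)
cv2.imwrite("pics/w3c.png",cv2.resize(f[60:300,160:480],None,fx=2.5,fy=2.5,interpolation=cv2.INTER_CUBIC))
```

```text
4.45 [ 0.5291 -0.3538  0.2083] [[ 0.0013 -0.1709  0.9853]
 [ 0.0006  0.9853  0.1709]
 [-1.      0.0003  0.0014]]
[481.9849 220.9899] (array([ 0.5546, -0.1455]), (65.65008544921875, 72.83058166503906), 1.5799185037612915)
[408.1    194.6471] (array([ 0.5367, -0.2464]), (64.9507827758789, 44.73712921142578), 8.506132125854492)
[325.7761 157.597 ] (array([ 0.5096, -0.3529]), (63.49892807006836, 56.079383850097656), 9.87542724609375)
```

View pics/w3c.png

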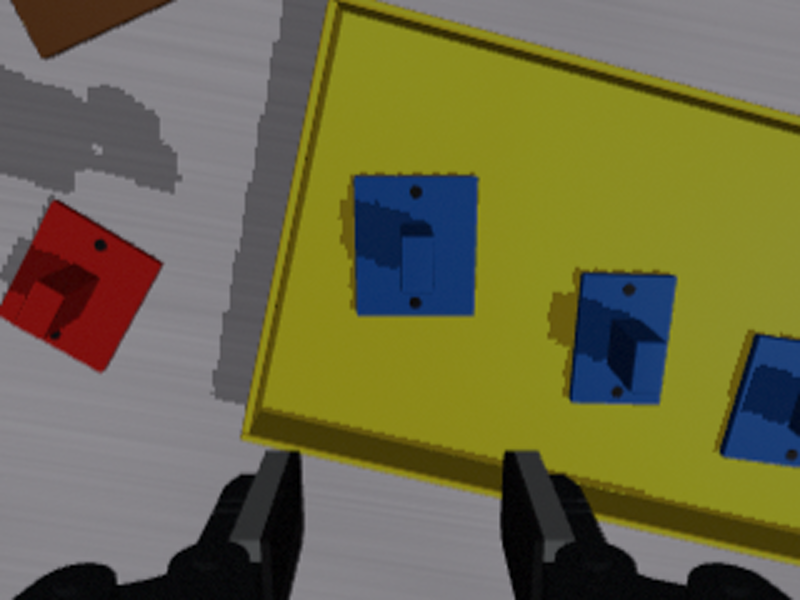

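The crop shows the target plate, 56 by 63.5 mm, at crop pixel (416,246). Its tab lies along the tool's z, it is aligned with the tool, and it has room around it. The narrow cover is at its right (625,340). Descending.

Request:
servo_tool(
  commands=[
    [[0,0.1,-0.46,0],[1,0,0,0],[1,0,0,0],[1,0,0,0],[0.9,0,0,0],[0.45,0,0,0],[0.35,0,0,0],[0,0,0,0],[0,0,0,0],[0,0,0,0]],
  ],
)

```text
time_s: 5.45
tcp_pos: [0.5111, -0.3548, 0.0209]
tool_rot: [[0.002, -0.17, 0.985], [-0.001, 0.985, 0.17], [-1.0, -0.002, 0.002]]
ft_force: [-0.0, 0.2, 0.2]
width: 0.0429
```

Run:
```python
from h import *
s=env.state();print(s)
f,K,P=look("wrist");cv2.imwrite("pics/w4.png",f[:, 80:560])
```

```text
{'time_s': 5.45, 'joint_pos': array([ 35.9041,  41.3424,  -5.5779,  99.8577,   5.8612,  38.933 ,
       126.9695]), 'joint_vel': array([ 0.1877, -0.035 ,  0.2182, -0.0608,  0.0151, -0.0548,  0.0437]), 'tau': array([ -0.195 , -67.3053,  -0.4728, -17.0802,  -0.0015,   0.0097,
        -0.0061]), 'tcp_pos': array([ 0.5111, -0.3548,  0.0209]), 'tool_rot': array([[ 0.0022, -0.1705,  0.9854],
       [-0.0013,  0.9854,  0.1705],
       [-1.    , -0.0017,  0.002 ]]), 'ft_force': array([-0.0355,  0.2073,  0.1515]), 'torque': array([ 0.0224, -0.0161, -0.0013]), 'width': 0.042920870632126996}
```

View pics/w4.png

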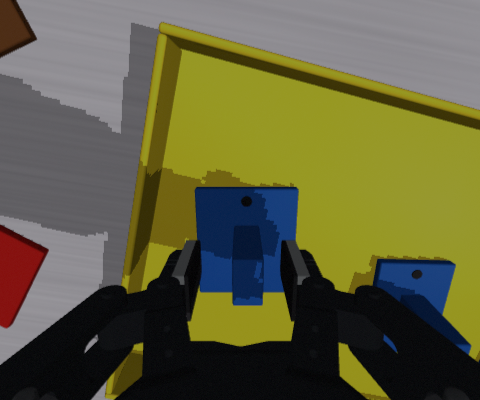

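The tab is between the fingers and lengthwise, with its near end at image (248,225). I'll go down 3 mm and close.

Request:
servo_tool(
  commands=[
    [[0.07,0,0,0],[0,0,0,0],[0,0,0,0],[0,0,0,0],[0,0,0,0],[0,0,0,0],[0,0,0,0],[0,0,0,0]],
  ],
  grip=-1,
  force=25,
)

```text
time_s: 6.3
tcp_pos: [0.5102, -0.3548, 0.0168]
tool_rot: [[0.0, -0.17, 0.985], [-0.0, 0.985, 0.17], [-1.0, -0.0, 0.0]]
ft_force: [-0.3, 0.2, 5.6]
width: 0.0136
```

Gripped (13.6 mm). The servo can't pitch the tool, so I'll pivot the cover about the jaw axis by pressing its far plate edge on the tray's fixed far wall. First step is to lift and line up over that wall.

Request:
servo_tool(
  commands=[
    [[-0.4,0,0,0],[-0.8,0,0,0],[-0.6,0,0,0],[0,0,0,1],[0,0,0,1],[0,0,0,0.33],[0,0.07,0.9,0],[0,0.07,0.9,0],[0,0,0,0],[0,0,0,0],[0,0,0,0]],
  ],
)

```text
time_s: 7.4
tcp_pos: [0.5809, -0.3546, 0.0878]
tool_rot: [[-0.002, 0.073, 0.997], [0.0, 0.997, -0.073], [-1.0, 0.0, -0.002]]
ft_force: [0.4, -1.1, -0.7]
width: 0.0133
```

Run:
```python
from h import *
s=env.state();print(s["tcp_pos"],s["tool_rot"],s["ft_force"])
t=s["tcp_pos"]
f,K,P=look("side"); p=proj(t,K,P)[0].astype(int); print(p)
a=f[p[1]-50:p[1]+50,p[0]-66:p[0]+66]; a=cv2.resize(a,None,fx=3,fy=3,interpolation=cv2.INTER_CUBIC)
f,K,P=look("wrist"); f=f[:,120:520]
h=max(a.shape[0],f.shape[0]); o=np.zeros((h,a.shape[1]+f.shape[1],3),np.uint8); o[:a.shape[0],:a.shape[1]]=a; o[:f.shape[0],a.shape[1]:]=f
cv2.imwrite("pics/p5.png",o)
```

```text
[ 0.5809 -0.3546  0.0878] [[-0.002   0.0728  0.9973]
 [ 0.0002  0.9973 -0.0728]
 [-1.      0.     -0.002 ]] [ 0.4023 -1.15   -0.6827]
[296 272]
```

View pics/p5.png

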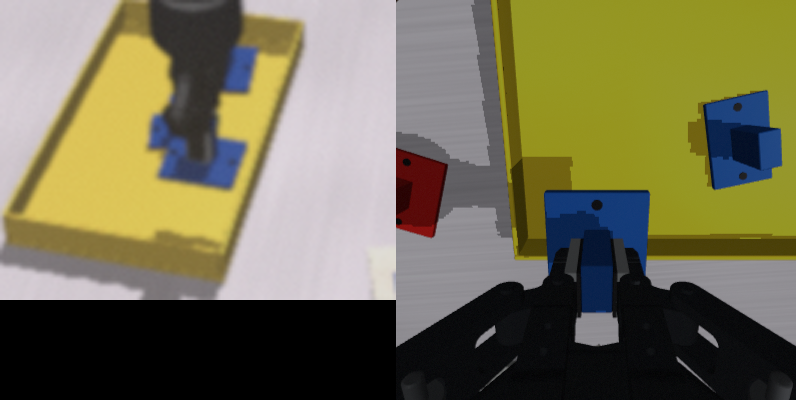

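The side crop shows the cover held level with its far edge near the tray's far wall. The wrist view shows the wall parallel to the plate edge, with the wall's inner top edge at about row 253. I'll check the lever distance from that.

Run:
```python
from h import *
f,K,P=look("wrist"); t=env.state()
hsv=cv2.cvtColor(f,cv2.COLOR_BGR2HSV)
for c in(430,460):
    print([(r,*hsv[r,c]) for r in range(228,264,2)])
for r in(238,250,254,258):
    X=onz([440,r],K,P,.036)[0]; print(r,(X-t["tcp_pos"])@t["tool_rot"])
```

```text
[(228, np.uint8(30), np.uint8(202), np.uint8(150)), (230, np.uint8(30), np.uint8(204), np.uint8(150)), (232, np.uint8(30), np.uint8(202), np.uint8(150)), (234, np.uint8(25), np.uint8(219), np.uint8(113)), (236, np.uint8(25), np.uint8(217), np.uint8(113)), (238, np.uint8(28), np.uint8(216), np.uint8(104)), (240, np.uint8(25), np.uint8(224), np.uint8(74)), (242, np.uint8(25), np.uint8(231), np.uint8(74)), (244, np.uint8(25), np.uint8(221), np.uint8(75)), (246, np.uint8(25), np.uint8(224), np.uint8(75)), (248, np.uint8(26), np.uint8(231), np.uint8(74)), (250, np.uint8(25), np.uint8(221), np.uint8(75)), (252, np.uint8(26), np.uint8(231), np.uint8(74)), (254, np.uint8(25), np.uint8(223), np.uint8(79)), (256, np.uint8(27), np.uint8(212), np.uint8(148)), (258, np.uint8(29), np.uint8(209), np.uint8(150)), (260, np.uint8(18), np.uint8(18), np.uint8(143)), (262, np.uint8(132), np.uint8(9), np.uint8(146))]
[(228, np.uint8(30), np.uint8(198), np.uint8(151)), (230, np.uint8(30), np.uint8(197), np.uint8(150)), (232, np.uint8(30), np.uint8(195), np.uint8(150)), (234, np.uint8(26), np.uint8(219), np.uint8(112)), (236, np.uint8(26), np.uint8(219), np.uint8(112)), (238, np.uint8(28), np.uint8(206), np.uint8(105)), (240, np.uint8(25), np.uint8(227), np.uint8(73)), (242, np.uint8(25), np.uint8(224), np.uint8(74)), (244, np.uint8(25), np.uint8(227), np.uint8(74)), (246, np.uint8(25), np.uint8(221), np.uint8(75)), (248, np.uint8(25), np.uint8(231), np.uint8(75)), (250, np.uint8(25), np.uint8(221), np.uint8(75)), (252, np.uint8(26), np.uint8(234), np.uint8(74)), (254, np.uint8(25), np.uint8(220), np.uint8(80)), (256, np.uint8(27), np.uint8(208), np.uint8(148)), (258, np.uint8(29), np.uint8(207), np.uint8(150)), (260, np.uint8(18), np.uint8(18), np.uint8(139)), (262, np.uint8(126), np.uint8(8), np.uint8(152))]
238 [0.0525 0.086  0.0145]
250 [0.0525 0.0872 0.0242]
254 [0.0525 0.0876 0.0275]
258 [0.0525 0.088  0.0308]
```

The lever is 28 mm, so the TCP should end near z = 0.038 for a 27° pivot. I'll press slowly.

Request:
servo_tool(
  commands=[
    [[0.5,0,0,0],[0.4,0,0,0],[0,0,0,0],[0.06,0,0,0],[0.06,0,0,0],[0.06,0,0,0],[0.06,0,0,0],[0,0,0,0],[0,0,0,0]],
  ],
  force=20,
)

```text
time_s: 8.45
tcp_pos: [0.5815, -0.3548, 0.0461]
tool_rot: [[0.0, 0.073, 0.997], [-0.001, 0.997, -0.073], [-1.0, -0.001, 0.0]]
ft_force: [-9.1, 4.1, 18.1]
width: 0.0134
```

Request:
servo_tool(
  commands=[
    [[0.06,0,0,0],[0.06,0,0,0],[0.06,0,0,0],[0,0,0,0],[0,0,0,0]],
  ],
)

```text
time_s: 8.95
tcp_pos: [0.5801, -0.3547, 0.0387]
tool_rot: [[-0.002, 0.074, 0.997], [-0.0, 0.997, -0.074], [-1.0, -0.001, -0.002]]
ft_force: [-11.7, 4.9, 20.4]
width: 0.0138
```

```bash
cat > vw.py <<'E'
from h import *
import sys
s=env.state();print(s["time_s"],s["tcp_pos"],s["tool_rot"][:,0],s["ft_force"],s["width"])
f,K,P=look("side"); p=proj(s["tcp_pos"],K,P)[0].astype(int)
a=f[p[1]-40:p[1]+40,p[0]-50:p[0]+50]; a=cv2.resize(a,None,fx=4,fy=4,interpolation=cv2.INTER_CUBIC)
f,K,P=look("wrist"); f=f[:,120:520]
h=max(a.shape[0],f.shape[0]); o=np.zeros((h,a.shape[1]+f.shape[1],3),np.uint8); o[:a.shape[0],:a.shape[1]]=a; o[:f.shape[0],a.shape[1]:]=f
cv2.imwrite(f"pics/{sys.argv[1]}.png",o)
E
python3 vw.py p6
```

```text
8.95 [ 0.5801 -0.3547  0.0387] [-0.0024 -0.0004 -1.    ] [-11.7437   4.9305  20.4109] 0.013766440581388139
```

View pics/p6.png

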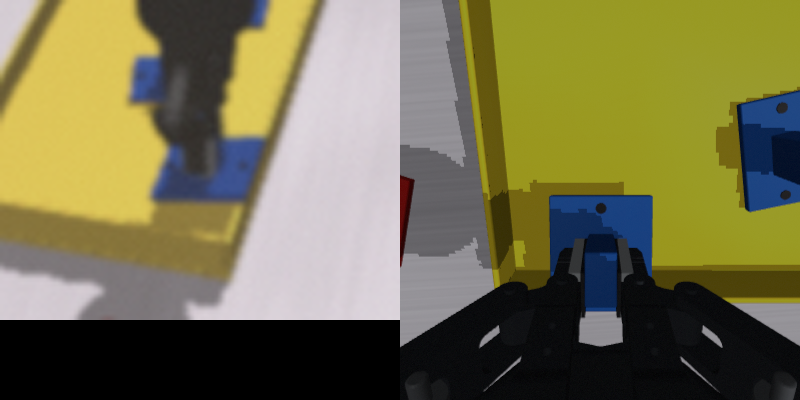

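It has pivoted: the plate's near edge has moved from row 190 to 196. I'll work out the tilt from that.

```bash
cat > tilt.py <<'E'
from h import *
d=viewer.get_image("wrist");H=d["hand_eye"];K=d["camera_matrix"];s=env.state()
print(s["tcp_pos"],s["ft_force"])
b,_=blobs(d["frame"],(100,120,30),(130,255,255),300)
c=min(b,key=lambda c:abs(c[:,0].mean()-320)); c=c[abs(c[:,0]-320)<45]
top=c[c[:,1]<c[:,1].min()+6]; print("near edge row",np.median([top[top[:,0]==k,1].min() for k in np.unique(top[:,0])]),"ends",top[:,0].min(),top[:,0].max())
dd=.0257
for th in range(0,40,4):
    t=np.radians(th); X=[]
    for sx in(-.033,):
        for y in(-.0285,.0285): X.append([dd*np.cos(t)-sx*np.sin(t)-.0187,y,sx*np.cos(t)+dd*np.sin(t)])
    p=proj(X,K,H); print(th,p[0,1].round(1),p[:,0].round(1),(p[1,0]-p[0,0]).round(1))
hs=cv2.cvtColor(d["frame"],cv2.COLOR_BGR2HSV)
g=d["frame"][180:320,250:390]
cv2.imwrite("pics/t.png",g)
E
python3 tilt.py
```

```text
[ 0.5801 -0.3547  0.0387] [-11.9113   3.8872  19.9545]
near edge row 195.0 ends 276 364
0 192.0 [268.5 375.9] 107.4
4 194.2 [269.4 374.9] 105.6
8 196.6 [270.2 374.1] 103.9
12 199.3 [271.  373.2] 102.3
16 202.2 [271.7 372.5] 100.8
20 205.3 [272.3 371.7] 99.4
24 208.7 [272.9 371.1] 98.2
28 212.1 [273.5 370.5] 97.0
32 215.8 [274. 370.] 96.0
36 219.6 [274.4 369.5] 95.0
```

```bash
cat > fit.py <<'E'
from h import *
d=viewer.get_image("wrist");H=d["hand_eye"];K=d["camera_matrix"];f=d["frame"]
print("cols 320:",[int(v) for v in f[188:318,318:326].mean(1)[:,0]])
for th in(0,10,20,27):
  for sl in(0,-.005,-.01):
    t=np.radians(th)
    def q(h,s): # h height above plate top, s along plate
        a=.0257+sl-h; return [a*np.cos(t)-s*np.sin(t)-.0187,0.001,s*np.cos(t)+a*np.sin(t)]
    p=proj([q(0,-.033),q(0,-.012),q(.04,-.012),q(.04,.012)],K,H)
    print(th,sl,"edge,tabbase,tabtopnear,tabtopfar",p[:,1].round(1))
E
python3 fit.py
python3 - <<'E'
import cv2
a=cv2.imread("pics/p5.png");print([int(v) for v in a[188:318,318-120+396:326-120+396].mean(1)[:,0]])
E
```

```text
cols 320: [17, 17, 18, 16, 17, 16, 23, 61, 105, 124, 128, 127, 128, 127, 119, 81, 44, 33, 28, 26, 27, 26, 28, 33, 50, 92, 123, 123, 112, 111, 107, 107, 107, 107, 105, 102, 102, 102, 97, 86, 86, 86, 86, 86, 86, 77, 50, 42, 41, 41, 41, 41, 41, 42, 41, 42, 41, 41, 41, 41, 42, 41, 42, 45, 66, 95, 109, 109, 86, 86, 85, 85, 85, 85, 85, 84, 85, 84, 84, 84, 85, 84, 84, 84, 84, 84, 83, 83, 83, 84, 84, 83, 84, 83, 83, 83, 83, 83, 83, 83, 83, 83, 83, 83, 83, 83, 82, 83, 82, 82, 82, 82, 82, 82, 82, 82, 82, 82, 82, 98, 123, 123, 119, 125, 150, 153, 149, 145, 144, 146]
0 0 edge,tabbase,tabtopnear,tabtopfar [192.  228.6 266.3 313.9]
0 -0.005 edge,tabbase,tabtopnear,tabtopfar [194.7 232.3 272.7 321.8]
0 -0.01 edge,tabbase,tabtopnear,tabtopfar [197.6 236.2 279.6 330.3]
10 0 edge,tabbase,tabtopnear,tabtopfar [198.  235.  258.7 311.7]
10 -0.005 edge,tabbase,tabtopnear,tabtopfar [199.2 237.3 262.7 317.8]
10 -0.01 edge,tabbase,tabtopnear,tabtopfar [200.4 239.8 267.2 324.4]
20 0 edge,tabbase,tabtopnear,tabtopfar [205.4 242.2 251.8 308.1]
20 -0.005 edge,tabbase,tabtopnear,tabtopfar [205.2 243.2 253.4 312.1]
20 -0.01 edge,tabbase,tabtopnear,tabtopfar [205.  244.2 255.2 316.4]
27 0 edge,tabbase,tabtopnear,tabtopfar [211.3 247.6 247.5 304.8]
27 -0.005 edge,tabbase,tabtopnear,tabtopfar [210.2 247.6 247.5 307.1]
27 -0.01 edge,tabbase,tabtopnear,tabtopfar [209.1 247.6 247.5 309.6]
[28, 33, 45, 54, 80, 111, 119, 119, 120, 119, 119, 109, 56, 33, 22, 18, 17, 18, 18, 20, 27, 53, 94, 119, 119, 119, 118, 115, 110, 94, 94, 94, 94, 94, 94, 92, 89, 88, 86, 78, 77, 70, 49, 49, 49, 49, 49, 49, 49, 49, 49, 49, 50, 50, 50, 50, 50, 50, 49, 50, 50, 50, 50, 50, 50, 50, 50, 50, 49, 50, 49, 50, 50, 50, 50, 50, 50, 55, 69, 76, 77, 77, 77, 77, 77, 77, 77, 77, 77, 77, 77, 77, 77, 77, 77, 77, 77, 77, 77, 77, 77, 77, 77, 77, 77, 77, 77, 77, 77, 76, 76, 77, 77, 77, 77, 77, 77, 76, 77, 76, 77, 77, 89, 108, 115, 133, 144, 144, 144, 146]
```

The fit gives a pivot of about 13°, with about 4 mm of upward slip in the jaws and 2.5 mm of backward slip. The wall friction shortened the lever. I'll continue along an arc, moving back while going down, so the friction helps.

Request:
servo_tool(
  commands=[
    [[0,0,-0.06,0],[0.045,0,-0.023,0],[0.045,0,-0.023,0],[0.045,0,-0.023,0],[0.045,0,-0.023,0],[0.045,0,-0.023,0],[0,0,0,0],[0,0,0,0]],
  ],
)

```text
time_s: 9.95
tcp_pos: [0.5776, -0.3546, 0.0307]
tool_rot: [[0.006, 0.073, 0.997], [-0.003, 0.997, -0.073], [-1.0, -0.002, 0.006]]
ft_force: [-2.8, 2.5, 15.9]
width: 0.0134
```

```bash
cat > fit2.py <<'E'
from h import *
from scipy.optimize import least_squares
s=env.state(); print(s["time_s"],s["tcp_pos"],s["tool_rot"][:,2],s["ft_force"],s["width"])
d=viewer.get_image("wrist");H=d["hand_eye"];K=d["camera_matrix"];f=d["frame"]
v=f[180:330,318:326].mean(1)[:,0]
print([(180+i,int(v[i])) for i in range(0,150) if abs(v[min(i+1,149)]-v[max(i-1,0)])>14])
import sys
cv2.imwrite("pics/last.png",f)
def fit(m):
    def res(p):
        t,sl,ss=np.radians(p[0]),p[1]/1e3,p[2]/1e3
        def q(h,s):
            a=.0257+sl-h; s=s+ss; return [a*np.cos(t)-s*np.sin(t)-.0187,0.001,s*np.cos(t)+a*np.sin(t)]
        return proj([q(0,-.033),q(0,-.012),q(.04,-.012),q(.04,.012)],K,H)[:,1]-m
    r=least_squares(res,[10,-1,0]); return r.x,r.fun
if __name__=="__main__":
    print("level",fit([190.8,229,265.5,310])); print("p6",fit([195.3,233.5,252.5,307]))
E
python3 fit2.py
```

```text
9.95 [ 0.5776 -0.3546  0.0307] [ 0.9973 -0.0727  0.0061] [-2.7996  2.4697 15.9038] 0.013381723144018904
[(201, 17), (202, 56), (203, 104), (204, 122), (208, 116), (209, 90), (210, 42), (211, 32), (217, 32), (218, 47), (219, 79), (220, 103), (223, 99), (239, 75), (240, 35), (241, 51), (242, 87), (243, 111), (299, 83), (300, 107), (301, 122), (304, 113), (305, 75), (306, 43), (314, 36), (315, 55), (316, 94), (317, 122), (323, 131)]
level (array([-0.9527,  4.0865,  1.5107]), array([ 1.2265, -1.4819, -0.4779,  0.673 ]))
p6 (array([12.4587, -1.3949, -2.3692]), array([ 0.3417, -0.3959, -0.127 ,  0.1679]))
```

```bash
python3 -c "
from fit2 import *
print(fit([202.2,239.8,241.8,299.8]))" | tail -1
```

```text
(array([24.0605, -3.3439, -3.3566]), array([ 0.216 , -0.2394, -0.0822,  0.1   ]))
```

The tilt is now about 24.5°, against a pad at 26–27°. A little more.

Request:
servo_tool(
  commands=[
    [[0.03,0,-0.015,0],[0.025,0,-0.015,0],[0,0,0,0],[0,0,0,0]],
  ],
)

```text
time_s: 10.45
tcp_pos: [0.5768, -0.3545, 0.0284]
tool_rot: [[0.007, 0.073, 0.997], [-0.003, 0.997, -0.073], [-1.0, -0.002, 0.007]]
ft_force: [-0.0, 2.5, 14.8]
width: 0.0137
```

```bash
python3 fit2.py|head -2
```

```text
10.45 [ 0.5768 -0.3545  0.0284] [ 0.9973 -0.0726  0.0067] [-0.0334  2.5215 14.8408] 0.013708185106546695
[(204, 17), (205, 55), (206, 100), (207, 116), (211, 109), (212, 73), (213, 38), (214, 28), (220, 34), (221, 60), (222, 98), (223, 108), (224, 83), (238, 78), (239, 105), (249, 115), (296, 97), (297, 120), (307, 113), (308, 76), (309, 43), (317, 33), (318, 47), (319, 85), (320, 117), (327, 126), (328, 142)]
```

It's now at about 28–29°, a shade steep, and the pad contact will settle that. Lift and travel to the rest.

Request:
servo_tool(
  commands=[
    [[-0.4,0,-0.1,0],[-1,0,0,0],[-1,0,0,0],[-1,0,0,0],[-0.85,0,0,0],[0,0,0,-0.63],[0,0,0,-0.6],[0,0,0,0],[0,0,0,0]],
  ],
  force=25,
)

```text
time_s: 11.4
tcp_pos: [0.5697, -0.3535, 0.195]
tool_rot: [[0.0, -0.054, 0.999], [-0.0, 0.999, 0.054], [-1.0, -0.0, 0.0]]
ft_force: [-0.0, -0.6, -0.9]
width: 0.0134
```

```bash
python3 fit2.py|head -2
```

```text
11.4 [ 0.5697 -0.3535  0.195 ] [0.9986 0.0538 0.0001] [-0.0145 -0.6148 -0.9308] 0.013443613570777745
[(204, 28), (205, 59), (206, 97), (211, 99), (212, 54), (213, 32), (220, 32), (221, 57), (222, 80), (238, 66), (239, 93), (296, 84), (297, 110), (307, 101), (308, 58), (309, 38), (317, 33), (318, 50), (319, 86), (320, 111), (327, 124)]
```

Request:
servo_tool(
  commands=[
    [[0,0.92,-0.053,0],[0,0.92,-0.053,0],[0,0.92,-0.053,0],[0,0.92,-0.053,0],[0,0.92,-0.053,0],[0,0.92,-0.053,0],[0,0.92,-0.053,0],[0,0.92,-0.053,0],[0,0.92,-0.053,0],[0,0.92,-0.053,0],[0,0.92,-0.053,0],[0,0.92,-0.053,0],[0,0.92,-0.053,0],[0,0.92,-0.053,0],[0,0.92,-0.053,0],[0,0.92,-0.053,0],[0,0,0,0],[0,0,0,0]],
  ],
)

```text
time_s: 13.25
tcp_pos: [0.5029, 0.2333, 0.1943]
tool_rot: [[-0.0, -0.057, 0.998], [-0.0, 0.998, 0.057], [-1.0, -0.0, -0.0]]
ft_force: [0.3, 0.8, -1.3]
width: 0.0137
```

```bash
python3 vw.py p7;python3 fit2.py|head -2
```

```text
13.25 [0.5029 0.2333 0.1943] [-0.0005 -0.0004 -1.    ] [ 0.3004  0.8455 -1.3165] 0.013749178692348188
13.35 [0.5036 0.2312 0.1944] [ 0.9985  0.0539 -0.0002] [ 0.313  -0.1162  0.4459] 0.013706663680974205
[(189, 68), (194, 74), (195, 51), (204, 46), (205, 64), (206, 98), (211, 102), (212, 58), (213, 37), (214, 26), (220, 34), (221, 51), (222, 71), (238, 67), (239, 93), (240, 112), (251, 99), (252, 82), (296, 88), (297, 113), (307, 104), (308, 65), (309, 42), (317, 35), (318, 49), (319, 86), (320, 114), (326, 105)]
```

View pics/p7.png

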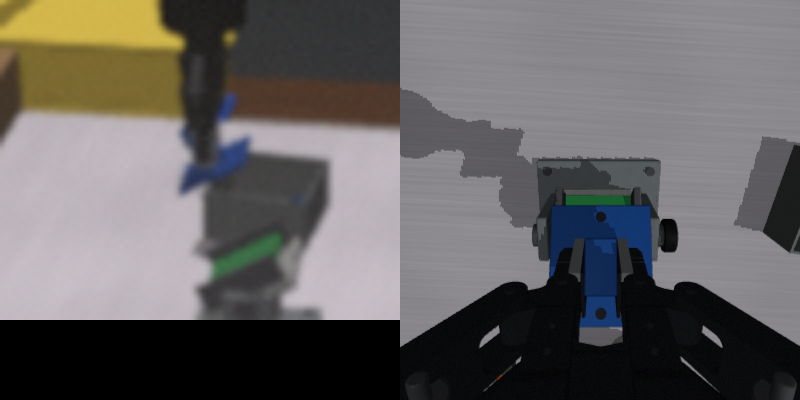

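The side view shows the tilted plate nearly parallel to the pad, running from (182,190) to (248,150) against the pad's (215,272) to (283,238). The wrist view shows the plate centred over the pad, with its near edge at row 205 and far edge at row 326. I'll refine the in-hand pose from these.

```bash
cat > fit3.py <<'E'
from h import *
from scipy.optimize import least_squares
d=viewer.get_image("wrist");H=d["hand_eye"];K=d["camera_matrix"]
m=np.array([205.2,216.5,238.7,296.6,313.5,326.5])
def pts(p):
    t,a0,ss,sh=np.radians(p[0]),p[1]/1e3,p[2]/1e3,p[3]/1e3
    q=lambda h,s:[(a0-h)*np.cos(t)-(s+ss)*np.sin(t)-.0187,0.001,(s+ss)*np.cos(t)+(a0-h)*np.sin(t)]
    return [q(0,-.033),q(0,-sh),q(.04,-.012),q(.04,.012),q(0,sh),q(0,.033)]
r=least_squares(lambda p:proj(pts(p),K,H)[:,1]-m,[27,20,-3,28]); print(r.x,r.fun)
t=np.radians(r.x[0]); a=r.x[1]+6; s=r.x[2]
print("underside centre rel TCP ahead,down (mm):",s*np.cos(t)+a*np.sin(t),a*np.cos(t)-s*np.sin(t)-18.7)
f=d["frame"]
c=max(blobs(f,(100,120,30),(130,255,255),300)[0],key=len)
for rr in(209,212,230): 
    k=c[c[:,1]==rr,0]; k=k[abs(k-320)<70]; print(rr,k.min(),k.max())
# side view angles of plate lower/front edge vs pad
f,K2,P=look("side"); t0=env.state()["tcp_pos"]
ex=np.array([.9984,.0559,0]);z=np.array([0,0,1])
for th in(24,26,28,30,32):
    e=ex*np.cos(np.radians(th))+z*np.sin(np.radians(th))
    for o in(t0,np.array([.535,.23,.096])):
        p=proj([o-.03*e,o+.03*e],K2,P); dd=p[1]-p[0]; print(th,np.degrees(np.arctan2(-dd[1],dd[0])).round(1),end=" ")
print()
for n,lo,hi,o in(("blue",(100,120,30),(130,255,255),t0),("green",(45,80,30),(85,255,255),np.array([.535,.23,.096]))):
    q=proj(o,K2,P)[0].astype(int); x0,y0=q[0]-18,q[1]-18; w=cv2.resize(f[y0:y0+36,x0:x0+36],None,fx=4,fy=4,interpolation=cv2.INTER_CUBIC)
    b=max(blobs(w,lo,hi,50)[0],key=len)
    # lower boundary
    xs=np.unique(b[:,0]); lowb=np.array([[x,b[b[:,0]==x,1].max()] for x in xs]); print(n,lowb[::6].tolist())
E
python3 fit3.py
```

```text
[27.8224 22.5571 -3.6508 26.429 ] [ 0.0431  0.0287 -0.1092  0.0997  0.0255 -0.0849]
underside centre rel TCP ahead,down (mm): 10.099767216892475 8.259852526144893
209 271 370
212 271 370
230 270 370
24 20.8 24 19.6 26 22.8 26 21.5 28 24.7 28 23.5 30 26.7 30 25.4 32 28.8 32 27.4 
blue [[57, 96], [63, 94], [69, 92], [75, 91], [81, 89], [87, 88], [93, 85], [99, 81], [105, 79], [111, 75]]
green [[47, 85], [53, 85], [59, 82], [65, 80], [71, 78], [77, 75], [83, 73], [89, 69], [95, 66], [101, 65], [107, 63], [113, 53]]
```

The in-hand fit is good: tilt 27.8°, underside centre 10.1 mm ahead of and 8.3 mm below the TCP. I'll stage 20 mm out along the pad normal.

Request:
servo_tool(
  commands=[
    [[0.6,-0.03,0.1,0],[0.6,-0.03,0.1,0],[0.6,0,0.12,0],[0,0,0,0],[0,0,0,0],[0,0,0,0]],
  ],
)

```text
time_s: 14.1
tcp_pos: [0.5168, 0.231, 0.1238]
tool_rot: [[0.002, -0.055, 0.998], [0.001, 0.998, 0.055], [-1.0, 0.001, 0.002]]
ft_force: [-0.1, -0.3, 0.0]
width: 0.0137
```

```bash
python3 vw.py p8
python3 - <<'E'
from h import *
f,K,P=look("wrist")
for r in(170,180,186,190,194,198,202,208,215): print(r,[int(x) for x in cv2.cvtColor(f,cv2.COLOR_BGR2GRAY)[r,252:290:2]],[int(x) for x in cv2.cvtColor(f,cv2.COLOR_BGR2GRAY)[r,352:390:2]])
b,_=blobs(f,(45,80,30),(85,255,255),20)
for c in b: print(c.min(0),c.max(0))
E
```

```text
14.1 [0.5168 0.231  0.1238] [ 0.0015  0.0007 -1.    ] [-0.0886 -0.304   0.044 ] 0.013674246014689051
170 [35, 35, 35, 24, 57, 58, 57, 58, 58, 57, 58, 57, 58, 59, 58, 59, 59, 58, 58] [91, 90, 90, 90, 90, 90, 91, 91, 93, 93, 92, 92, 84, 81, 31, 58, 59, 57, 58]
180 [58, 57, 57, 57, 57, 57, 57, 57, 57, 57, 56, 57, 57, 57, 58, 57, 57, 56, 57] [92, 92, 91, 92, 92, 93, 93, 93, 93, 93, 92, 90, 91, 91, 92, 92, 91, 93, 94]
186 [57, 56, 56, 57, 57, 57, 57, 58, 58, 58, 57, 59, 58, 57, 57, 57, 56, 57, 56] [91, 91, 91, 93, 93, 93, 93, 93, 92, 92, 91, 92, 92, 91, 92, 92, 91, 92, 92]
190 [57, 56, 56, 57, 57, 57, 57, 56, 57, 58, 58, 59, 57, 57, 58, 56, 57, 58, 55] [90, 90, 92, 90, 93, 92, 92, 92, 92, 92, 91, 92, 91, 92, 91, 91, 91, 91, 91]
194 [57, 57, 57, 57, 57, 54, 54, 53, 54, 58, 57, 59, 58, 58, 58, 57, 58, 58, 58] [56, 59, 82, 82, 91, 91, 92, 91, 91, 90, 91, 91, 91, 92, 92, 91, 91, 91, 91]
198 [56, 57, 57, 56, 43, 38, 38, 39, 37, 18, 80, 86, 85, 86, 86, 87, 84, 82, 83] [81, 84, 83, 81, 81, 86, 107, 75, 28, 55, 54, 56, 56, 91, 92, 92, 91, 93, 91]
202 [58, 57, 57, 38, 29, 38, 38, 39, 35, 16, 16, 38, 84, 85, 85, 86, 83, 82, 82] [81, 83, 83, 81, 81, 79, 17, 18, 25, 56, 55, 55, 55, 35, 62, 93, 93, 92, 93]
208 [57, 40, 36, 36, 33, 39, 40, 41, 34, 16, 35, 36, 38, 37, 37, 38, 37, 37, 37] [51, 51, 50, 50, 50, 50, 50, 51, 52, 47, 55, 55, 57, 37, 36, 38, 64, 91, 90]
215 [36, 37, 36, 35, 36, 38, 39, 40, 32, 17, 36, 37, 36, 37, 37, 35, 38, 36, 37] [52, 51, 49, 51, 50, 49, 51, 51, 51, 48, 55, 56, 58, 33, 36, 37, 37, 36, 46]
```

View pics/p8.png

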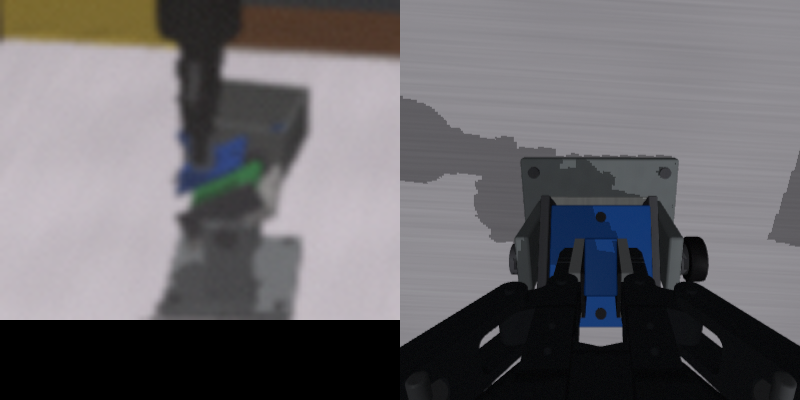

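The plate lies between the rail tops (inner edges at columns 269 and 370, plate 271–370), parallel to them. The side view shows it parallel to the pad with a small gap. I'll advance most of the gap along the normal.

Request:
servo_tool(
  commands=[
    [[0.1,-0.005,0.043,0],[0.1,-0.005,0.043,0],[0.1,0,0.043,0],[0.1,0,0.043,0],[0,0,0,0],[0,0,0,0],[0,0,0,0]],
  ],
)

```text
time_s: 14.95
tcp_pos: [0.5231, 0.231, 0.1065]
tool_rot: [[-0.0, -0.056, 0.998], [0.0, 0.998, 0.056], [-1.0, 0.0, -0.0]]
ft_force: [-0.3, -0.5, -0.2]
width: 0.0138
```

```bash
python3 -c "
from h import *
for i in range(5):
    s=env.state();look('top') if i<4 else 0;print(s['tcp_pos'],s['ft_force'],s['torque'])"
```

```text
[0.5231 0.231  0.1065] [-0.3443 -0.5355 -0.2368] [-0.0451  0.0206  0.0057]
[0.5231 0.231  0.1066] [-0.5107 -0.6342  0.2183] [ 0.0274 -0.0256  0.0274]
[0.5232 0.231  0.1066] [-0.2755  0.1222 -0.6932] [ 0.0059  0.0107 -0.046 ]
[0.5232 0.231  0.1066] [ 0.3126 -0.2131 -0.1057] [ 0.0254  0.0095 -0.004 ]
[0.5232 0.231  0.1066] [-0.2839  0.799  -1.2329] [-0.0399 -0.0597 -0.0168]
```

Request:
servo_tool(
  commands=[
    [[0.027,0,0.014,0],[0.027,0,0.014,0],[0.027,0,0.014,0],[0,0,0,0],[0,0,0,0]],
  ],
)

```text
time_s: 15.65
tcp_pos: [0.5248, 0.231, 0.1034]
tool_rot: [[-0.0, -0.056, 0.998], [-0.0, 0.998, 0.056], [-1.0, -0.0, -0.0]]
ft_force: [-1.1, -0.1, 3.6]
width: 0.0135
```

Request:
servo_tool(
  commands=[
    [[0.022,0,0.011,0],[0,0,0,0],[0,0,0,0]],
  ],
)

```text
time_s: 15.95
tcp_pos: [0.5252, 0.231, 0.1025]
tool_rot: [[0.0, -0.056, 0.998], [-0.0, 0.998, 0.056], [-1.0, -0.0, 0.0]]
ft_force: [-2.3, -1.0, 4.5]
width: 0.0136
```

Request:
servo_tool(
  commands=[
    [[0.022,0,0.011,0],[0,0,0,0],[0,0,0,0]],
  ],
)

```text
time_s: 16.25
tcp_pos: [0.5258, 0.2311, 0.1016]
tool_rot: [[0.0, -0.056, 0.998], [0.0, 0.998, 0.056], [-1.0, 0.0, 0.0]]
ft_force: [-2.7, -0.3, 4.2]
width: 0.0137
```

Contact is along the normal at about 5 N, near 1 mm. Pressing on.

Request:
servo_tool(
  commands=[
    [[0.022,0,0.012,0],[0.022,0,0.012,0],[0,0,0,0],[0,0,0,0],[0,0,0,0]],
  ],
)

```text
time_s: 16.75
tcp_pos: [0.5266, 0.2311, 0.1]
tool_rot: [[0.0, -0.056, 0.998], [0.0, 0.998, 0.056], [-1.0, 0.0, 0.0]]
ft_force: [-3.2, -0.8, 6.7]
width: 0.0136
```

```bash
cat > fr.py <<'E'
from h import *
F=[];T=[]
for i in range(6):
    s=env.state();F.append(s['ft_force']);T.append(s['torque']);viewer.get_image('top')
F=np.mean(F,0);T=np.mean(T,0);n=np.array([-.459,-.026,.889]);print(s['time_s'],s['tcp_pos'],F,"Fn",F@n,"T",T,s['width'])
E
python3 fr.py
```

```text
17.0 [0.5266 0.2311 0.1   ] [-2.8503 -0.5666  6.9322] Fn 7.485726527991481 T [-0.2458  0.3755 -0.0525] 0.013641483915697658
```

Request:
servo_tool(
  commands=[
    [[0.02,0,0.01,0],[0,0,0,0],[0,0,0,0],[0,0,0,0]],
  ],
)

```text
time_s: 17.45
tcp_pos: [0.527, 0.2311, 0.0993]
tool_rot: [[0.0, -0.056, 0.998], [-0.0, 0.998, 0.056], [-1.0, -0.0, 0.0]]
ft_force: [-3.7, -1.6, 8.1]
width: 0.0138
```

```bash
python3 fr.py; python3 fit2.py|head -2
python3 - <<'E'
from h import *
f,K,P=look("side"); p=proj(env.state()["tcp_pos"],K,P)[0].astype(int)
a=cv2.resize(f[p[1]-22:p[1]+28,p[0]-30:p[0]+30],None,fx=8,fy=8,interpolation=cv2.INTER_CUBIC)
g,_,_=look("wrist"); g=cv2.resize(g[190:340,240:400],None,fx=2,fy=2)
o=np.zeros((400,800,3),np.uint8); o[:,:480]=a; o[:300,480:]=g; cv2.imwrite("pics/p9.png",o)
E
```

```text
17.7 [0.527  0.2311 0.0993] [-3.185  -1.0266  7.7843] Fn 8.408848229886413 T [-0.2762  0.4218 -0.0451] 0.01362954504843481
17.75 [0.527  0.2311 0.0993] [0.9984 0.0559 0.0001] [-3.3049 -1.8185  7.889 ] 0.013856760914219111
[(193, 68), (194, 85), (203, 81), (204, 57), (205, 59), (206, 101), (207, 116), (211, 107), (212, 67), (213, 39), (214, 28), (220, 32), (221, 50), (222, 76), (238, 72), (239, 102), (240, 118), (248, 105), (296, 89), (297, 119), (307, 110), (308, 70), (309, 44), (317, 38), (318, 51), (319, 87), (320, 116), (326, 108), (327, 71), (328, 57), (329, 90)]
```

View pics/p9.png

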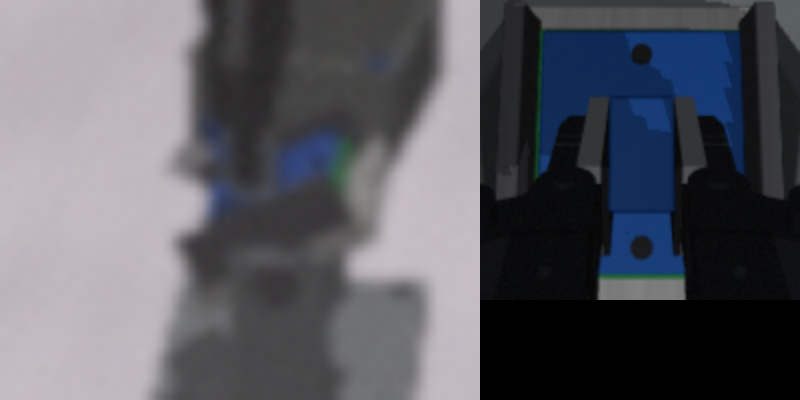

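The wrist view shows a green sliver along the left plate edge (crop column 541) and at the far edge (row 276), but none on the right, so the cover sits slightly towards +y. The tilt in hand is unchanged by pressing. I'll quantify the side offset.

Run:
```python
from h import *
f,K,P=look("wrist"); s=env.state()
for r in(212,222,235):
    print(r,[(c,*map(int,f[r,c])) for c in range(256,276)]); print(r,[(c,*map(int,f[r,c])) for c in range(364,386)])
# expected pixel of rail inner top edges / plate edges if centred at tool y=y0
T=np.eye(4);T[:3,:3]=s["tool_rot"];T[:3,3]=s["tcp_pos"]
H=np.linalg.inv(T)@P
for nm,h,y in(("railtop-in",.014,.0315),("railtop-out",.014,.0375),("plate top",.006,.0285),("pad",0,.03)):
    t=np.radians(27.3);e=np.array([-np.sin(t),0,np.cos(t)]);n=np.array([-np.cos(t),0,-np.sin(t)])
    b=np.array([.0083,0,.0101])
    print(nm,[proj([b+q*e+h*n+[0,y*k,0] for k in(-1,1)],K,H).round(1).tolist() for q in(-.03,-.02)])
```

```text
212 [(256, 41, 40, 39), (257, 45, 42, 41), (258, 45, 41, 41), (259, 44, 41, 40), (260, 40, 37, 37), (261, 31, 29, 28), (262, 16, 15, 15), (263, 19, 18, 17), (264, 17, 15, 15), (265, 18, 16, 16), (266, 16, 15, 14), (267, 19, 17, 18), (268, 18, 17, 15), (269, 15, 25, 11), (270, 36, 63, 17), (271, 61, 40, 13), (272, 83, 41, 16), (273, 84, 40, 13), (274, 85, 41, 14), (275, 86, 42, 17)]
212 [(364, 83, 40, 14), (365, 83, 39, 12), (366, 83, 40, 13), (367, 84, 40, 15), (368, 82, 38, 10), (369, 76, 36, 11), (370, 39, 21, 12), (371, 21, 20, 20), (372, 19, 18, 18), (373, 20, 18, 18), (374, 21, 19, 18), (375, 18, 17, 18), (376, 19, 18, 18), (377, 23, 22, 21), (378, 40, 37, 37), (379, 55, 51, 51), (380, 60, 56, 55), (381, 60, 57, 56), (382, 59, 56, 55), (383, 59, 56, 55), (384, 62, 57, 57), (385, 62, 58, 58)]
222 [(256, 44, 41, 40), (257, 44, 41, 41), (258, 45, 41, 41), (259, 43, 40, 40), (260, 36, 33, 33), (261, 22, 19, 19), (262, 19, 18, 17), (263, 16, 15, 14), (264, 17, 17, 16), (265, 15, 14, 14), (266, 17, 16, 16), (267, 16, 14, 15), (268, 18, 22, 17), (269, 23, 47, 13), (270, 43, 69, 20), (2
[... 933 characters left out ...]
 39, 12), (366, 84, 41, 15), (367, 83, 40, 12), (368, 84, 40, 12), (369, 83, 40, 12), (370, 70, 32, 8), (371, 22, 13, 9), (372, 18, 16, 16), (373, 19, 19, 19), (374, 20, 18, 18), (375, 17, 18, 16), (376, 20, 18, 18), (377, 19, 19, 18), (378, 22, 21, 21), (379, 42, 40, 39), (380, 58, 55, 55), (381, 60, 57, 57), (382, 61, 57, 56), (383, 60, 56, 55), (384, 61, 57, 57), (385, 61, 58, 57)]
railtop-in [[[264.8, 208.5], [379.5, 208.6]], [[264.2, 226.7], [380.1, 226.8]]]
railtop-out [[[253.9, 208.4], [390.4, 208.6]], [[253.1, 226.7], [391.1, 226.8]]]
plate top [[[272.6, 210.4], [371.5, 210.5]], [[272.1, 227.8], [372.0, 227.9]]]
pad [[[271.7, 211.7], [372.3, 211.8]], [[271.2, 228.5], [372.8, 228.6]]]
```

Rail inner edges are at columns 260.5 and 378.5 (mid 319.5) and plate edges at 270.7 and 370 (mid 320.4), so the cover is only about 0.5 mm off centre and clear of both rails. The force is about 8.4 N, and travel since contact is about 4 mm. Handing in.

```bash
python3 fr.py; python3 -c "
from station import env
print(env.sign_off())"
```

```text
18.2 [0.527  0.2311 0.0993] [-3.2696 -0.911   7.914 ] Fn 8.5600103228556 T [-0.2799  0.4015 -0.0241] 0.01386439316784191
the job is handed in; nothing more can be done
None
```

The 57 mm cover is pressed on the green pad between the rails and still gripped, and the job was handed in at 18.2 s of the 40 s allowed. No verdict was reported.

**How it got there:** I took the cover by its tab. The tool can't pitch, so I tilted the cover in the jaws by pressing its far edge against the tray's fixed wall. That shifted it in the grip by about 3 to 4 mm along the plate, plus a few mm lengthwise along the tab. I measured where it then sat and corrected for it before placing it.

**Last checks:**
- **Slope:** the cover was at about 27.8° before contact, and its pose in the jaws did not change under load. The two-view fit of the pad gave about 27.3°, but single views and triangulation ranged from 25° to 31°. One rough side-view edge reading suggested the plate was shallower, at about 24.5°. I did not measure flushness directly.
- **Centring:** the cover is about 0.5 mm off centre, parallel to the rails and clear of both. A thin strip of the pad shows along only one side. A steady sideways force of about 1 N has no clear cause.
- **Press depth:** the force along the pad normal is a steady 8.4–8.6 N, which by the stated spring is about 4 mm. Travel since contact gives 3.7–4.6 mm.
- **Other items:** I moved nothing else on purpose. I did not compare the tray and bystanders with the first picture at the end.

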